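# Prove the polishing lathe's stop button

## Robot

A 6-joint arm with a two-finger parallel gripper is mounted at the origin on the work surface. World frame = base frame: x ahead of the robot, y to its left, z up, the work surface at z = 0. Lengths are in m, angles in rad, forces in N, time in s.
With the tool pointing down it reaches from about 0.35 to 0.975 m from the base axis. Payload 4.9 kg.
Tool frame: the origin (TCP) lies at the very end of the fingers, on their centre line; the grasp point (between the pads) lies 19 mm behind it; z points along the fingers, y is the line along which they close (so a half turn about z gives the same grasp; the last joint's range is limited). The gripper opens to 85 mm and grips with 20 to 120 N. Pads are 22 mm wide; open, the fingers measure 114 mm over their backs; the gripper's body (76 mm by 85 mm) begins 54 mm behind the grasp point. The pads swing forward as they close: fully open they stand 13 mm farther back than shut.
Start: joints at [-1.272, 0.053, 1.613, -0, 1.476, -0.119], TCP at [0.254, -0.571, 0.231] pointing down, gripper open.
Joint ranges: [-3.01, 3.01], [-1.01, 2.22], [0.06, 2.58], [-1.02, 4.17], [0.09, 2.62], [-3.14, 3.14]. Speed limits (rad/s): [2.57, 2.57, 3.14, 3.14, 3.14, 3.14].

## Interface

Orientations are given as a unit quaternion [w, x, y, z].
In Python, from workcell import ctrl gives the robot as it stands.
- The arm moves only by the shell command python3 -m inch 'ROWS' [FORCE]. ROWS is JSON, a list that holds one entry, the list of rows, each a list of 5 numbers: the closure, from -1 (fully open) to 1 (shut), so that 0 is half open, then the shift along the tool's x, y, z in mm, then the turn about the tool's z in rad. A call has 1 to 12 rows; each row is the pose to reach, as a shift and turn from the pose commanded when the call began, along the tool's axes at that moment; what a row does not reach only later rows make up. A row lasts 1/10 s, in which the tool goes at most 50 mm and 8.59 degrees, less where a joint would pass 70% of its speed; a pose out of reach is approached as far as the arm can. A call with a gripper value outside its range is refused whole. The fingers move at their own pace and stop on an object; FORCE is the grip in N (left out, the last holds). Time passes only in rows, so rows that repeat a pose let the fingers close. It gives the time, the measured TCP pose, the force, the opening and the grip force at its end, in the units of the state.
- ctrl.get_state(): the state, without advancing time (a new reading comes with each control period).
- ctrl.get_image(name): name is "scene" or "top"; returns a dict with "img" (420x560x3 uint8, red, green, blue), "vertical_fov" (degrees; the focal length in pixels is half the picture's height over the tangent of half this angle, whatever the lens; pixels are square), "cx", "cy" (the principal point, pixels), "position" and "rotation" of the camera in the world. Camera axes: x right, y down, z forward; pixel columns grow to the right and rows downward; lengths in m; the calibration is good to about 2 mm. A picture is of the moment at which its call begins. There is no depth.
- ctrl.hand_in(): hands the job in; it is judged then, once.
Trained networks look in a picture, given as the dict that the camera call returned (one of the last four; its "shot" number tells which), for a name from the list of things; names that differ only in an ending like _2 or _b are one class to them, and where a whole thing is asked for, a point or a joint stands for the part that bears it (a point fixed in the world has none). Each returns a list of dicts, best first, with "conf" (0 to 1); they miss things now and then, are a little off and sometimes report something else, mostly with a low value. They report only what shows in the picture. A call takes as long as a camera call.
- ctrl.outline_of(picture, query): "mask" (420x560 bool, what is visible of it) and "box" ([left, top, width, height] in pixels, round what is visible of it).
- ctrl.spot_point(picture, query): "position" ([column, row] in pixels: a listed point, or the origin of a listed thing).
The state is a dict: "time": time; "joint_positions": joint angles; "joint_velocities": joint speeds; "joint_efforts": joint torques, N m; "tcp_pos": TCP position; "tcp_rot": TCP orientation; "contact_force": force on the tool from outside, world axes, zero at the start; "moment": the same for the moment, N m; "grip_width": finger opening in m; "grip_force": force on a finger pad.
Only numpy, scipy, OpenCV 4.12 (cv2) and the standard library are available. Lean on these libraries where they do the work, as an engineer would, in place of code of your own. Each camera call takes 0.05 s, during which the arm holds its last target. There are 200 camera calls.

## Task

Before the day's polishing, prove the lathe's stop button: press the mushroom head straight in until it latches and stays in by itself, then push its raised grip bar round clockwise (seen from above) with a fingertip until the latch lets go, and leave the head sprung fully out with the bar turned back to rest. Do not pinch the bar, do not press the small start button beside it, and leave the jewellery lying where it is.

Things in the scene. Friction and masses are not known exactly. Their poses are not given: they have to be found in the camera images.
- stop_bar (a point): Stop button: black mushroom head 60 mm across on a button station, with a raised straight grip bar across its flat face: 48 mm long, 10 mm thick, 16 mm high. The point lies on the head's axis in the middle of the bar's top, 100 mm above the shelf when out, 93 mm when latched; it moves and turns with the head. x axis along the bar, z axis up (the button is pressed straight down).
- collar_top (a point): Centre of the top of the fixed steel guard collar round the mushroom head, on the button's axis, 79 mm above the shelf; outer diameter 80 mm, inner 68 mm. The head's flat face is 5 mm above it when out and 2 mm below it when latched. Fixed axes: x from the station to the lathe, along the bar at rest; y towards the end without start button; z up.
- polisher: Double-ended polishing lathe, fixed, with its aluminium button station in front (85 mm in x, 160 mm in y, lid top 65 mm above the shelf). Origin on the shelf under the stop's axis; x points to the motor, z up. Station: y from -115 to 45 mm. Lathe: x from 190 to 390 mm, y from -225 to 225 mm, up to 221 mm high; a low conduit joins them.
- stop (a joint): How far the mushroom head is pressed in, m: 0 is fully out, 0.007 fully in. It resists with 4 N rising to about 8 N near 2 mm, snaps over its latch at about 0.0055 and then stays in at 0.007 with nothing touching it (latched). Pressed less than that it springs back out. Turning the head releases it.
- stop_turn (a joint): Turn of the mushroom head and its bar, rad, clockwise seen from above: 0 is rest, 1.0 the stop. A light spring (0.01 N m at rest, 0.03 at the stop) brings it back to 0 when let go. When latched, the release cam bites from 0.15 on and the head springs out 7 mm, lifting its flat face, at about 0.6; about 0.07 N m is enough. The head is smooth plastic.
- bar_push: The half of the grip bar's sides that is pushed to turn it clockwise: the +y face of the end towards the bar's +x and the -y face of the end towards its -x. Origin on the head's axis, 35 mm below the bar's top; axes as for stop_bar.
- bar_back: The other half of the grip bar's sides: the -y face of the +x end and the +y face of the -x end. A finger on these and on bar_push at once is a pinch. Origin and axes as for bar_push.
- start (a joint): How far the start button is pressed in, m: 0 is out, 0.004 fully in. To be left alone.
- start_top (a point): Middle of the top of the small round start button, 23 mm across inside a 33 mm steel bezel, on the same station lid, 80 mm from the stop's axis; 73 mm above the shelf.
- kada: Heavy cast silver bangle lying flat, 73 mm across, 11 mm high; origin at the centre of its underside. Bystander.
- jhumka: Hollow brass bell earring standing mouth down, 42 mm across, 43 mm high; origin at the centre of its underside. Bystander.
- pendant: Gilt round pendant frame with empty stone seats, lying flat, 38 mm across, 6 mm high; origin at the centre of its underside. Bystander.
- ring_cone: Black ebony ring cone standing upright, 48 mm across the foot, 78 mm high; origin at the centre of its underside. Bystander.

How it is judged:
On the way, in this order (a step that is already met when the one before it is completed fails the run):
1. the mushroom head is pressed in until it latches and stays in (value of joint stop above 0.006 m and value of joint stop_turn below 0.2 rad), for 0.2 s.
2. the latched head is turned clockwise onto its release cam (value of joint stop_turn above 0.3 rad and value of joint stop above 0.004 m).
At the end, for the whole second after the job is handed in: The mushroom head is out again (within 1 mm), its bar back at rest (within 0.08 rad), the start button is out and each piece of jewellery is within 10 mm of where it began (value of joint each of stop, start below 0.001 m and value of joint stop_turn below 0.08 rad and distance of each of kada, jhumka, pendant, ring_cone from where it was at the start of the episode below 0.01 m); the robot touches nothing.
It fails at once if the grip bar is pinched (fingers press on its opposite sides at once) (contact force between the fingers and bar_push above 1 N and contact force between the fingers and bar_back above 1 N).
It fails at once if the start button is pressed (value of joint start above 0.002 m).
It fails at once if a piece of jewellery is moved, lifted or knocked over (distance of any of kada, jhumka, pendant, ring_cone from where it was at the start of the episode above 0.01 m or angle between any of ring_cone, jhumka's own z axis and vertical above 0.3 rad).
It also fails if it takes over 38 s, if anything falls off the work surface, if the arm or the gripper's body presses on something with over 40 N, if the wrist force passes 120 N, or if a joint passes its speed limit or range.

## Working session

There is one attempt and no reset: what is moved stays moved. The work goes in short steps, Python scripts to look and compute and a shell command to move; the robot and the scene stay as the last step left them, time stands still between calls to the robot, and variables do not carry over. Pictures are saved under pics/ and viewed, at most 10 in all, crops included, and the job is handed in when it is done.

```bash
mkdir -p pics
cat > h.py <<'E'
import numpy as np, cv2
from workcell import ctrl
def ray(p,uv):
    f=p["img"].shape[0]/2/np.tan(np.radians(p["vertical_fov"])/2)
    R=np.array(p["rotation"]); 
    if R.shape!=(3,3):
        from scipy.spatial.transform import Rotation as Ro
        R=Ro.from_quat(np.roll(R,-1)).as_matrix()
    d=R@np.array([(uv[0]-p["cx"])/f,(uv[1]-p["cy"])/f,1.]); return np.array(p["position"],float),d/np.linalg.norm(d)
def tri(rs):
    A=sum(np.eye(3)-np.outer(d,d) for o,d in rs); b=sum((np.eye(3)-np.outer(d,d))@o for o,d in rs)
    x=np.linalg.solve(A,b); return x,[np.linalg.norm(np.cross(x-o,d)) for o,d in rs]
E
python3 - <<'E'
from h import *
P={n:ctrl.get_image(n) for n in("scene","top")}
for n,p in P.items():
    cv2.imwrite(f"pics/{n}0.png",p["img"][...,::-1]); print(n,p["position"],p["vertical_fov"])
for q in["stop_bar","collar_top","start_top","polisher","kada","jhumka","pendant","ring_cone"]:
    rs=[]
    for n,p in P.items():
        s=ctrl.spot_point(p,q)
        if s: rs.append(ray(p,s[0]["position"])); print(q,n,s[0]["position"],round(s[0]["conf"],2))
    if len(rs)==2: x,e=tri(rs); print("   ",x.round(4),np.round(e,4))
print(ctrl.get_state())
E
```

```text
scene [1.02850807 0.24361714 0.82435925] 46.148898005695536
top [0.34001054 0.00697213 1.16467534] 45.54331704815205
stop_bar scene [326.9, 222.8] 0.93
stop_bar top [219.4, 217.9] 0.8
    [0.5408 0.1332 0.0954] [0.0016 0.0016]
collar_top scene [323.9, 229.0] 0.64
collar_top top [218.8, 217.6] 0.83
    [0.5451 0.1334 0.081 ] [0.0013 0.0013]
start_top scene [283.1, 211.9] 0.56
start_top top [255.0, 217.4] 0.64
    [0.544  0.0533 0.0885] [0.0014 0.0014]
polisher scene [321.3, 253.7] 0.61
polisher top [222.9, 222.9] 0.7
    [ 0.5475  0.1346 -0.0018] [0. 0.]
kada scene [374.3, 225.8] 0.75
kada top [258.0, 220.0] 0.73
    [0.5279 0.1311 0.1038] [0.0839 0.0839]
jhumka scene [235.1, 219.4] 0.74
jhumka top [305.0, 225.7] 0.6
    [ 0.5398 -0.0575 -0.0044] [0.0026 0.0026]
pendant scene [383.5, 269.4] 0.63
pendant top [169.2, 226.6] 0.52
    [0.538  0.2571 0.007 ] [0.0024 0.0024]
ring_cone scene [315.3, 196.6] 0.92
ring_cone top [250.1, 275.9] 0.63
    [ 0.4216  0.0722 -0.004 ] [0.003 0.003]
{'time': 0.9, 'joint_positions': array([-1.27200384e+00,  5.26921732e-02,  1.61289271e+00, -1.28778038e-05,
        1.47597269e+00, -1.18990510e-01]), 'joint_velocities': array([-2.82888737e-03,  2.51351497e-04, -8.40135147e-04, -2.20722994e-04,
       -3.49104851e-04, -7.11581043e-05]), 'joint_efforts': array([-1.53903497e-03, -3.93680012e+01, -3.70466065e+01, -9.69861026e-05,
        4.28698795e-04,  1.63684814e-05]), 'tcp_pos': array([ 0.25358446, -0.57123495,  0.23131279]), 'tcp_rot': array([ 1.80473157e-05,  9.78261265e-01,  2.07376221e-01, -4.80912063e-06]), 'contact_force': array([ 0.34711372, -0.18430723,  0.49381614]), 'moment': array([-0.03156926,  0.04368414,  0.01037002]), 'grip_force': 0.0, 'grip_width': 0.0850787961396663}
```

View pics/scene0.png

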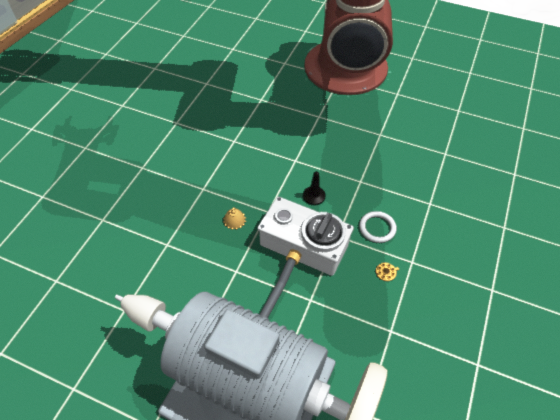

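View pics/top0.png

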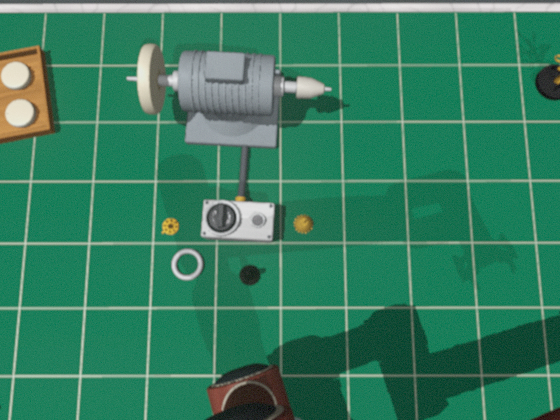

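The scene picture shows the stop head at about (323,230), the start button at (284,215), the kada at (378,226) and the ring cone at (315,190). The top picture has the stop at (221,216), start at (259,220), the cone at (250,275) and the kada at (187,265). I'll enlarge the station in both views, with fits projected onto it.

Run:
```python
from h import *
P={n:ctrl.get_image(n) for n in("scene","top")}
def proj(p,X):
    f=p["img"].shape[0]/2/np.tan(np.radians(p["vertical_fov"])/2); R=np.array(p["rotation"])
    c=R.T@(np.array(X)-p["position"]); return np.array([p["cx"]+f*c[0]/c[2],p["cy"]+f*c[1]/c[2]])
print(np.array(P["top"]["rotation"]).shape)
ims=[]
for n,(u,v) in(("scene",(310,225)),("top",(240,220))):
    p=P[n]; k=8 if n=="top" else 7
    w,h=400/k,600/k; x0,y0=int(u-w/2),int(v-h/2)
    c=cv2.resize(p["img"][y0:y0+int(h),x0:x0+int(w)],(400,600) ,interpolation=cv2.INTER_CUBIC)[...,::-1].copy()
    sx,sy=400/int(w),600/int(h)
    def pt(X): q=proj(p,X); return int((q[0]-x0+.5)*sx),int((q[1]-y0+.5)*sy)
    O=np.array([.5445,.1335,0])
    for r,z,col in((.040,.079,(0,0,255)),(.030,.084,(0,255,0))):
        cv2.polylines(c,[np.array([pt(O+[r*np.cos(a),r*np.sin(a),z]) for a in np.linspace(0,6.28,60)])],False,col,1)
    cv2.polylines(c,[np.array([pt(O+[a,b,.1]) for a,b in((-.024,-.005),(.024,-.005),(.024,.005),(-.024,.005),(-.024,-.005))])],False,(255,0,255),1)
    cv2.polylines(c,[np.array([pt(O+[a,b,.065]) for a,b in((-.0425,-.115),(.0425,-.115),(.0425,.045),(-.0425,.045),(-.0425,-.115))])],False,(255,255,0),1)
    ims.append(c)
cv2.imwrite("pics/fit.png",np.hstack(ims))
for q in ["kada"]:
    for n,p in P.items():
        m=ctrl.outline_of(p,q)
        for e in m[:2]: 
            b=e["box"]; o,d=ray(p,(b[0]+b[2]/2,b[1]+b[3]/2)); print(q,n,b,round(e["conf"],2),(o+d*(.006-o[2])/d[2]).round(3))
```

```text
(4,)Traceback (most recent call last):
  File "<stdin>", line 16, in <module>
  File "<stdin>", line 13, in pt
  File "<stdin>", line 5, in proj
ValueError: matmul: Input operand 1 has a mismatch in its core dimension 0, with gufunc signature (n?,k),(k,m?)->(n?,m?) (size 3 is different from 4)
```

```bash
cat >> h.py <<'E'
from scipy.spatial.transform import Rotation as Ro
def proj(p,X):
    f=p["img"].shape[0]/2/np.tan(np.radians(p["vertical_fov"])/2); R=Ro.from_quat(np.roll(p["rotation"],-1)).as_matrix()
    c=R.T@(np.array(X)-p["position"]); return np.array([p["cx"]+f*c[0]/c[2],p["cy"]+f*c[1]/c[2]])
def fit(P,O,yaw,name,bar=0,z=.1):
    ims=[]; C,S=np.cos(yaw),np.sin(yaw)
    for n,(u,v) in(("scene",(310,225)),("top",(240,220))):
        p=P[n]; k=5; w=80; h=80; x0,y0=int(u-w/2),int(v-h/2)
        c=cv2.resize(p["img"][y0:y0+h,x0:x0+w],None,fx=k,fy=k,interpolation=cv2.INTER_CUBIC)[...,::-1].copy()
        def pl(pts,z,col,yw=yaw):
            A=[proj(p,[O[0]+a*np.cos(yw)-b*np.sin(yw),O[1]+a*np.sin(yw)+b*np.cos(yw),z]) for a,b in pts]
            cv2.polylines(c,[np.array([((q-[x0,y0]+.5)*k).astype(int) for q in A])],True,col,1)
        T=np.linspace(0,6.28,60); circ=lambda r,y=0:[(r*np.cos(t),y+r*np.sin(t)) for t in T]
        pl(circ(.04),.079,(0,0,255)); pl(circ(.0165,-.08),.07,(0,255,0))
        pl([(-.024,-.005),(.024,-.005),(.024,.005),(-.024,.005)],z,(255,0,255),yaw-bar)
        pl([(-.0425,-.115),(.0425,-.115),(.0425,.045),(-.0425,.045)],.065,(255,255,0))
        ims.append(c)
    cv2.imwrite(name,np.hstack(ims))
E
python3 - <<'E'
from h import *
P={n:ctrl.get_image(n) for n in("scene","top")}
fit(P,[.5445,.1335],0,"pics/fit.png")
for q in ["kada"]:
    for n,p in P.items():
        m=ctrl.outline_of(p,q)
        for e in m[:2]: 
            b=e["box"]; o,d=ray(p,(b[0]+b[2]/2,b[1]+b[3]/2)); print(q,n,b,round(e["conf"],2),(o+d*(.006-o[2])/d[2]).round(3))
E
```

```text
kada scene [358.8, 211.7, 37.8, 30.4] 0.6 [0.45  0.218 0.006]
kada top [173.6, 252.0, 28.7, 27.8] 0.58 [0.445 0.213 0.006]
kada top [211.1, 204.9, 23.5, 25.6] 0.58 [0.559 0.134 0.006]
```

View pics/fit.png

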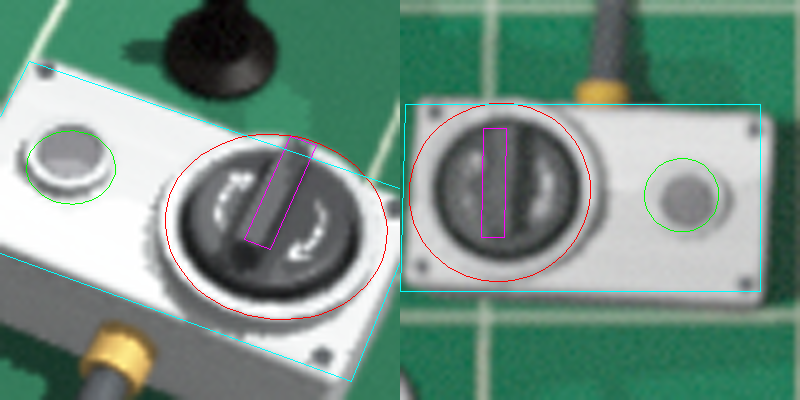

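The fit overlays the picture within about 4 mm: O≈(0.5445,0.133), and the station is turned about -0.04 rad. Heights also agree (bar 95 vs 100 mm, collar 81 vs 79 mm). That is good enough for the approach, so I'm moving with the fingers shut.

```bash
R='[1,552,-525,20,0.458]'; python3 -m inch '[[[1,552,-525,20,0.458],[1,552,-525,20,0.458],[1,552,-525,20,0.458],[1,552,-525,20,0.458],[1,552,-525,20,0.458],[1,552,-525,20,0.458],[1,552,-525,20,0.458],[1,552,-525,20,0.458],[1,552,-525,20,0.458],[1,552,-525,20,0.458],[1,552,-525,20,0.458],[1,552,-525,20,0.458]]]' 20
cat >> h.py <<'E'
def to(X,yaw=-.04):
    s=ctrl.get_state(); M=Ro.from_quat(np.roll(s["tcp_rot"],-1)).as_matrix()
    y=np.arctan2(M[1,0],M[0,0]); print("t",round(s["time"],2),"tcp",s["tcp_pos"].round(4),"yaw",y.round(3),"F",s["contact_force"].round(1),"w",round(s["grip_width"],4))
    print("rel mm",(1000*M.T@(np.array(X)-s["tcp_pos"])).round(1),"turn",round(y-yaw,3))
E
python3 -c "
from h import *
to([.5445,.1335,.16])"
```

```text
time: 2.4
tcp_pos: [0.4836, -0.015, 0.2159]
tcp_rot: [0.0, 1.0, -0.02, 0.001]
contact_force: [0.9, -1.5, -0.6]
grip_width: 0.0
grip_force: 0.0
t 2.4 tcp [ 0.4836 -0.015   0.2159] yaw -0.04 F [ 0.9 -1.5 -0.6] w 0.0
rel mm [  54.9 -150.8   56. ] turn 0.0
```

```bash
python3 -m inch '[[[1,55,-151,20,0],[1,55,-151,40,0],[1,55,-151,80,0],[1,55,-151,80,0],[1,55,-151,80,0],[1,55,-151,80,0],[1,55,-151,80,0]]]'
python3 - <<'E'
from h import *
to([.5445,.1335,.1])
P={n:ctrl.get_image(n) for n in("scene","top")}
fit(P,[.5435,.1325],-.04,"pics/fit2.png")
E
```

```text
time: 3.1
tcp_pos: [0.5448, 0.131, 0.137]
tcp_rot: [0.0, 1.0, -0.02, 0.001]
contact_force: [-0.4, 0.9, 0.8]
grip_width: -0.0002
grip_force: 0.0
t 3.1 tcp [0.5448 0.131  0.137 ] yaw -0.041 F [-0.4  0.9  0.8] w -0.0002
rel mm [-0.5 -2.5 37. ] turn -0.001
```

View pics/fit2.png

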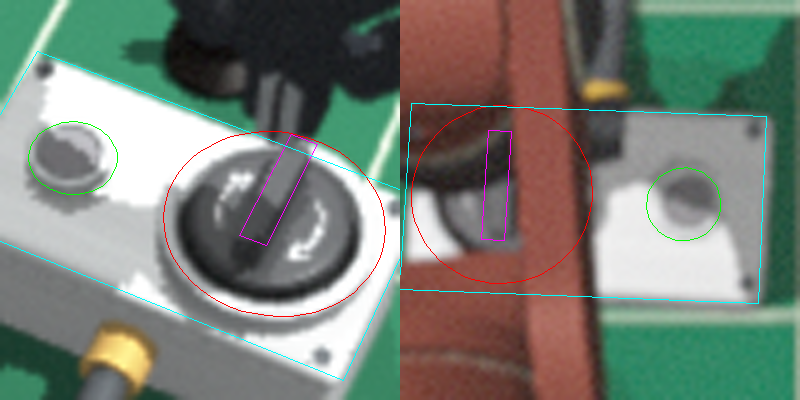

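The scene picture shows the shut fingers just above the bar, and the outline follows the bar and station. Pressing now.

```bash
python3 -m inch '[[[1,0,-1,15,0],[1,0,-1,28,0],[1,0,-1,32,0],[1,0,-1,35,0],[1,0,-1,37,0],[1,0,-1,38,0],[1,0,-1,39,0],[1,0,-1,40,0],[1,0,-1,41,0]]]'
```

```text
time: 4.1
tcp_pos: [0.5447, 0.1326, 0.0959]
tcp_rot: [0.0, 1.0, -0.02, 0.001]
contact_force: [-1.8, -0.8, 3.8]
grip_width: -0.0001
grip_force: 1.9
```

```bash
python3 -m inch '[[[1,0,0,1,0],[1,0,0,2,0],[1,0,0,3,0],[1,0,0,3.5,0],[1,0,0,4,0],[1,0,0,4,0]]]'
```

```text
time: 4.7
tcp_pos: [0.5448, 0.1327, 0.0929]
tcp_rot: [-0.0, 1.0, -0.02, 0.0]
contact_force: [-5.8, -0.9, 12.1]
grip_width: 0.0001
grip_force: 6.1
```

```bash
python3 -m inch '[[[1,0,0,1,0],[1,0,0,2,0],[1,0,0,2,0],[1,0,0,-15,0],[1,0,0,-32,0],[1,26,-32,-32,0],[1,26,-32,-32,0],[1,26,-32,-32,0]]]'
python3 - <<'E'
from h import *
to([.5445,.1335,.0865])
P={n:ctrl.get_image(n) for n in("scene","top")}
fit(P,[.5435,.1325],-.04,"pics/fit3.png",z=.093)
for n,p in P.items():
    s=ctrl.spot_point(p,"stop_bar"); print(n,s[:1],proj(p,[.544,.133,.1]),proj(p,[.544,.133,.093]))
E
```

```text
time: 5.5
tcp_pos: [0.5713, 0.1638, 0.1218]
tcp_rot: [0.0, 1.0, -0.02, -0.001]
contact_force: [0.1, -0.6, -0.2]
grip_width: 0.0002
grip_force: 0.0
t 5.5 tcp [0.5713 0.1638 0.1218] yaw -0.039 F [ 0.1 -0.6 -0.2] w 0.0002
rel mm [-25.5  31.3  35.4] turn 0.001
scene [{'position': [326.8, 222.8], 'conf': 0.91}] [325.48795955 222.62282097] [325.16253091 224.81872662]
top [{'position': [220.8, 216.1], 'conf': 0.57}] [218.57907801 216.28023546] [218.94771534 216.88361065]
```

View pics/fit3.png

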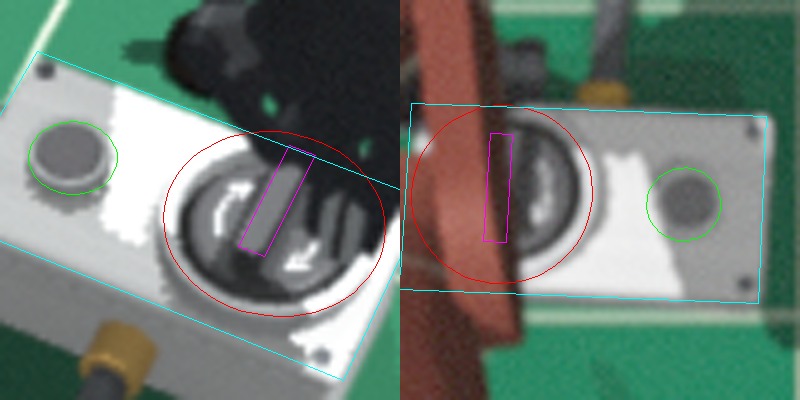

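The bar now lies on the 93 mm outline, with its near end at (250,250) in the crop. The dark gap all round the head also shows it has sunk, so it is latched. The fingers stand at the bar's +x,+y side, so I'm descending and pushing.

```bash
python3 -m inch '[[[1,0,0,20,0],[1,0,0,34,0],[1,0,0,35,0],[1,0,3,35,0],[1,0,6,35,0],[1,0,8,35,0],[1,0,10,35,0],[1,0,12,35,0],[1,0,12,35,0]]]'
```

```text
time: 6.6
tcp_pos: [0.5711, 0.1513, 0.0878]
tcp_rot: [0.0, 1.0, -0.02, 0.0]
contact_force: [-0.5, 0.2, 0.1]
grip_width: -0.0001
grip_force: 0.0
```

```bash
python3 -m inch '[[[1,0,2,1.3,0],[1,0,4,1.3,0],[1,0,6,1.3,0],[1,0,7,1.3,0],[1,0,7,1.3,0]]]'
```

```text
time: 7.1
tcp_pos: [0.5708, 0.1443, 0.0863]
tcp_rot: [0.0, 1.0, -0.02, 0.0]
contact_force: [-0.0, -0.3, 0.3]
grip_width: -0.0002
grip_force: 0.2
```

```bash
python3 -m inch '[[[1,0,1.5,0,0],[1,0,3,0,0],[1,0,4.5,0,0],[1,0,6,0,0],[1,0,6,0,0]]]'
python3 - <<'E'
from h import *
to([.5445,.1335,.0865])
P={n:ctrl.get_image(n) for n in("scene","top")}
fit(P,[.5435,.1325],-.04,"pics/fit4.png",z=.093)
E
```

```text
time: 7.6
tcp_pos: [0.5708, 0.1386, 0.0865]
tcp_rot: [-0.0, 1.0, -0.02, 0.001]
contact_force: [1.3, 2.3, 0.1]
grip_width: 0.0003
grip_force: 1.0
t 7.6 tcp [0.5708 0.1386 0.0865] yaw -0.04 F [1.3 2.3 0.1] w 0.0003
rel mm [-26.1   6.2  -0.1] turn -0.0
```

View pics/fit4.png

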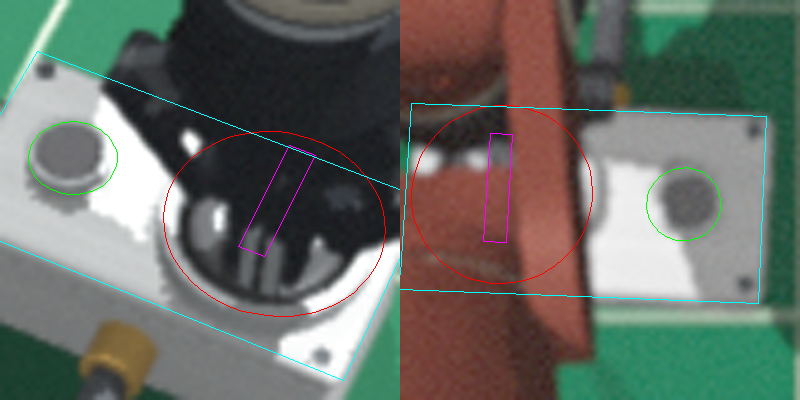

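The fingertip is on the bar's +x end (shut fingers at about (260,260) in the crop), and 2.3 N of reaction shows it is turning. I'll keep pushing.

```bash
python3 -m inch '[[[1,0,1.5,0,0],[1,0,3,0,0],[1,0,4,0,0],[1,0,4,0,0]]]'; python3 -m inch '[[[1,0,1,0,0],[1,0,2,0,0],[1,0,3,0,0],[1,0,3,0,0]]]'
```

```text
time: 8.1
tcp_pos: [0.5708, 0.1351, 0.087]
tcp_rot: [-0.001, 1.0, -0.02, 0.001]
contact_force: [1.9, 5.0, 2.7]
grip_width: -0.0003
grip_force: 3.2
time: 8.5
tcp_pos: [0.5707, 0.1323, 0.0875]
tcp_rot: [-0.001, 1.0, -0.02, 0.001]
contact_force: [0.8, 6.0, 4.4]
grip_width: -0.0001
grip_force: 4.4
```

```bash
python3 -m inch '[[[1,0,1,0,0],[1,0,2,0,0],[1,0,3,0,0],[1,0,3,0,0]]]'; python3 -m inch '[[[1,0,1,0,0],[1,0,2,0,0],[1,0,2,0,0]]]'
python3 - <<'E'
from h import *
to([.5445,.1335,.0865])
P={n:ctrl.get_image(n) for n in("scene","top")}
fit(P,[.5435,.1325],-.04,"pics/fit5.png",bar=.6,z=.1)
E
```

```text
time: 8.9
tcp_pos: [0.5707, 0.129, 0.0876]
tcp_rot: [-0.001, 1.0, -0.02, 0.001]
contact_force: [0.2, 4.2, 5.4]
grip_width: -0.0002
grip_force: 4.0
time: 9.2
tcp_pos: [0.5701, 0.1257, 0.0862]
tcp_rot: [0.001, 1.0, -0.02, 0.0]
contact_force: [2.2, -0.0, 1.6]
grip_width: -0.0001
grip_force: 1.1
t 9.2 tcp [0.5701 0.1257 0.0862] yaw -0.04 F [ 2.2 -0.   1.6] w -0.0001
rel mm [-25.8  -6.8  -0.3] turn -0.0
```

View pics/fit5.png

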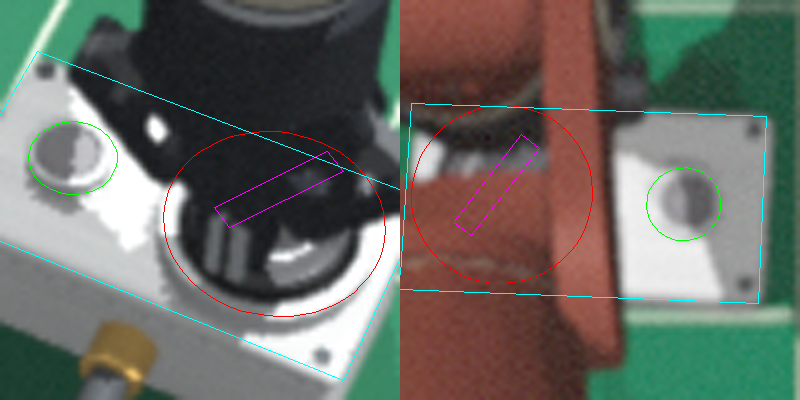

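The force rose to 6 N and then fell away. The head is hidden behind the gripper, so it has either released or slipped. I'll back off the way I came, rise, and look.

```bash
python3 -m inch '[[[1,0,-10,0,0],[1,0,-25,0,0],[1,0,-32,0,0],[1,0,-32,-60,0],[1,0,-72,-110,0],[1,-40,-110,-150,0],[1,-90,-110,-170,0],[1,-120,-110,-170,0],[1,-120,-110,-170,0],[1,-120,-110,-170,0]]]'
python3 - <<'E'
from h import *
to([.5445,.1335,.0865])
P={n:ctrl.get_image(n) for n in("scene","top")}
fit(P,[.5435,.1325],-.04,"pics/fit6.png",z=.1)
for n,p in P.items():
    s=ctrl.spot_point(p,"stop_bar"); print(n,s[:1],proj(p,[.544,.133,.1]),proj(p,[.544,.133,.093]))
E
```

```text
time: 10.3
tcp_pos: [0.4534, 0.2423, 0.2571]
tcp_rot: [-0.0, 1.0, -0.019, 0.001]
contact_force: [-0.3, 0.4, 0.3]
grip_width: 0.0001
grip_force: 0.0
t 10.3 tcp [0.4534 0.2423 0.2571] yaw -0.038 F [-0.3  0.4  0.3] w 0.0001
rel mm [ 94.9 105.4 170.7] turn 0.002
scene [{'position': [327.5, 223.7], 'conf': 0.72}] [325.48795955 222.62282097] [325.16253091 224.81872662]
top [{'position': [223.0, 214.0], 'conf': 0.57}] [218.57907801 216.28023546] [218.94771534 216.88361065]
```

View pics/fit6.png

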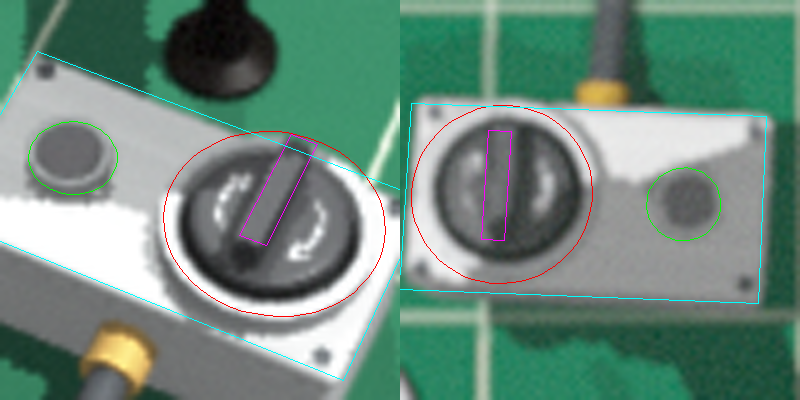

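The arm is clear and the bar lies on the 100 mm outline at rest. To confirm, I'll check the head's pixel shift against the first picture: latched would be about 2.2 px down.

Run:
```python
from h import *
for n,b in(("scene",(305,210,345,248)),("top",(205,200,240,235))):
    a=cv2.imread(f"pics/{n}0.png",0).astype(np.float32); c=cv2.cvtColor(ctrl.get_image(n)["img"],cv2.COLOR_RGB2GRAY).astype(np.float32)
    x0,y0,x1,y1=b; k=8
    up=lambda I:cv2.resize(I,None,fx=k,fy=k,interpolation=cv2.INTER_CUBIC)
    r=cv2.matchTemplate(up(c[y0-5:y1+5,x0-5:x1+5]),up(a[y0:y1,x0:x1]),cv2.TM_CCOEFF_NORMED)
    _,m,_,l=cv2.minMaxLoc(r); print(n,m,(np.array(l)/k-5))
pn=ctrl.get_image("scene"),ctrl.get_image("top")
for q in("kada","jhumka","pendant","ring_cone"): print(q,[ctrl.spot_point(p,q)[0]["position"] for p in pn if ctrl.spot_point(p,q)])
```

```text
scene 0.9104161262512207 [-0.125 -0.125]
top 0.9100775718688965 [0.25  0.125]
kada [[374.0, 227.1], [186.7, 265.3]]
jhumka [[234.5, 218.5], [306.8, 227.3]]
pendant [[383.6, 271.0], [169.3, 226.8]]
ring_cone [[315.0, 195.3], [249.2, 272.2]]
```

Run:
```python
from h import *
f=lambda s:cv2.imread(f"pics/{s}.png",0).astype(np.float32)
a=f("fit6")[170:265,190:300]
for s in("fit","fit2","fit3"):
    _,m,_,l=cv2.minMaxLoc(cv2.matchTemplate(f(s)[150:285,170:320],a,cv2.TM_CCOEFF_NORMED)); print(s,m,np.array(l)-20)
# clean tight check, raw pictures
b=f("scene0"); c=cv2.cvtColor(ctrl.get_image("scene")["img"],cv2.COLOR_RGB2GRAY).astype(np.float32)
up=lambda I:cv2.resize(I,None,fx=8,fy=8,interpolation=cv2.INTER_CUBIC)
_,m,_,l=cv2.minMaxLoc(cv2.matchTemplate(up(c[213:245,306:342]),up(b[218:240,311:337]),cv2.TM_CCOEFF_NORMED)); print(m,np.array(l)/8-5)
```

```text
fit 0.895843505859375 [1 0]
fit2 0.735718846321106 [ 1 -1]
fit3 0.9255375266075134 [0 8]
0.896416187286377 [0.    0.125]
```

In the latched picture the head sat 8 crop px (1.6 px) lower. Now it's back at its first position to 0.1 px, so it latched and has released.

```bash
python3 -c "
from workcell import ctrl
print(ctrl.hand_in())"
```

```text
the job is handed in; nothing more can be done
None
```

The stop button was pressed until it latched, turned clockwise with the shut fingertips until it released, and left fully out with its bar at rest; the jewellery and start button were left alone, and the job is handed in (no verdict was returned).

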